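# Clip the float lever shut and gauge the float depth

## Robot

A 6-joint arm with a two-finger parallel gripper is mounted at the origin on the work surface. World frame = base frame: x ahead of the robot, y to its left, z up, the work surface at z = 0. Lengths are in m, angles in degrees, forces in N, time in s.
With the tool pointing down it reaches from about 0.3 to 0.75 m from the base axis. Payload 8.5 kg.
Tool frame: the origin (TCP) lies at the very end of the fingers, on their centre line; the grasp point (between the pads) lies 19 mm behind it; z points along the fingers, y is the line along which they close (so a half turn about z gives the same grasp; the last joint's range is limited). The gripper opens to 85 mm and grips with 20 to 120 N. Pads are 22 mm wide; open, the fingers measure 114 mm over their backs; the gripper's body (76 mm by 85 mm) begins 54 mm behind the grasp point. The pads swing forward as they close: fully open they stand 13 mm farther back than shut.
Start: joints at [55.159, 21.807, 74.336, -0, 83.858, -12.336], TCP at [0.211, 0.508, 0.231] pointing down, gripper open.
Joint ranges: [-178.18, 178.18], [-50.72, 133.34], [12.68, 142.11], [-81.47, 261.47], [9.98, 163.14], [-165.26, 165.26]. Speed limits (degrees/s): [136.94, 136.94, 180, 180, 180, 180].

## Interface

Orientations are given as a 3x3 rotation matrix whose columns are the frame's x, y, z axes.
In Python, from rig import observe, cams, ticket gives the robot as it stands.
- The arm moves only by the tool move_arm, never from a script. Its arguments are lists of equal length, an entry for each row: "jaw": the finger opening in cm, from 0 to 8.54; "dp": the shift along the tool's x, y, z in cm, a list of three; "turn": the turn, a rotation vector about the tool's x, y, z in rad, a list of three. In form: {"jaw": [jaw, ...], "dp": [[tx, ty, tz], ...], "turn": [[wx, wy, wz], ...]}. A call has 1 to 12 rows; each row shifts and turns the commanded pose from where the row before left it, along the tool's axes as they then stand; what a row does not reach is not made up. A row lasts 1/12 s, in which the tool goes at most 41.7 mm and 7.16 degrees, less where a joint would pass 70% of its speed; a pose out of reach is approached as far as the arm can. A call is refused whole if a number of a shift passes 4.17 or a number of a turn 0.125, either way. A call with a gripper value outside its range is refused whole. The fingers move at their own pace and stop on an object; "force" is the grip in N (left out, the last holds). Time passes only in rows, so rows that do not move let the fingers close. It gives the time, the measured TCP pose, the force, the opening and the grip force at its end, in the units of the state.
- observe(): the state, without advancing time (a new reading comes with each control period).
- cams.get_image(name): name is "scene" or "top" or "wrist"; returns (picture, depth): 480x640x3 uint8, red, green, blue; 480x640 float32, m along the optical axis (not along the pixel's ray), 0 where there is no reading.
- cams.calibration(name): a dict with "vertical_fov" (degrees; the focal length in pixels is half the picture's height over the tangent of half this angle, whatever the lens; pixels are square), "cx", "cy" (the principal point, pixels), "k1" (the pictures are not rectified: a ray, as slopes to the right and down, at radius r is drawn at 1 + k1 r^2 times it, then the intrinsics apply), "view" (4x4, takes a point from world to camera coordinates); the wrist camera has in their place "tool_from_camera" (4x4, takes a point from camera to tool coordinates, whose origin is the TCP and whose axes are the flange's). Camera axes: x right, y up, looking along -z (the intrinsics and any distortion apply to the point x, -y, -z); pixel columns grow to the right and rows downward; lengths in m; the calibration is good to about 2 mm. A picture is of the moment at which its call begins: read the wrist's pose just before it. calibration takes no time and is no camera call.
- ticket.close_job(): hands the job in; it is judged then, once.
Trained networks look in the newest picture that a camera, given by its name, has taken for a name from the list of things; names that differ only in an ending like _2 or _b are one class to them, and where a whole thing is asked for, a point or a joint stands for the part that bears it (a point fixed in the world has none). Each returns a list of dicts, best first, with "p" (0 to 1); they miss things now and then, are a little off and sometimes report something else, mostly with a low value. They report only what shows in the picture. A call takes as long as a camera call. They do not tell look-alikes from the thing itself.
- cams.spot_in(camera, query): "box" ([centre column, centre row, width, height] as shares, 0 to 1, of the picture: columns of its width, rows of its height, round what is visible of it).
- cams.outline_of(camera, query): "mask" (480x640 bool, what is visible of it) and "box" ([centre column, centre row, width, height] as shares, 0 to 1, of the picture: columns of its width, rows of its height, round what is visible of it).
- cams.mark_of(camera, query): "location" ([column, row] as shares, 0 to 1, of the picture: columns of its width, rows of its height: a listed point, or the origin of a listed thing).
The state is a dict: "time_s": time; "q": joint angles; "qvel": joint speeds; "joint_efforts": joint torques, N m; "position": TCP position; "tool_rot": TCP orientation; "ft_force": force on the tool from outside, world axes, zero at the start; "wrist_torque": the same for the moment, N m; "grip_width": finger opening in m; "gripper_force": force on a finger pad.
Only numpy, scipy, OpenCV 4.12 (cv2) and the standard library are available. Lean on these libraries where they do the work, as an engineer would, in place of code of your own. Each camera call takes 0.05 s, during which the arm holds its last target. There are 200 camera calls.

## Task

Take the sprung clip off its parking fin and let it close over the carburetor's float lever and stop plate so that the lever is held shut, and let go of it. Then take the float height gauge from its cradle, push its rod down the tilted guide tube until the collar stops on the tube's mouth, draw it fully out again, and present it for reading: hold it level and still with the tip about a finger's width above the middle of the round top of the reading stand, touching nothing. Finish while holding the gauge there, and leave everything else on the bench where it is.

Things in the scene. Friction and masses are not known exactly. Their poses are not given: they have to be found in the camera images.
- clip: Loose dark-steel spring clip, 70 g, upright, 83 mm high, 24 mm wide along its y. It pinches along its x: two flat jaws below (44 mm long, 6 mm thick), pivot pin at z = 44 mm, above it two flat handles splaying to 45 mm over their outside at the top. Origin: midway between the jaws at their lower end; z up. It starts upright, closed on the parking fin, the jaws overlapping the fin by 22 mm.
- clip_jaw (a joint): Opening of the clip's jaws, rad: 0 = parallel, 8 mm apart (as parked); 0.72 = fully open: jaw tips 38 mm apart (24 mm apart at 20 mm above the tips), handles parallel, 16 mm over their outside; -0.1 = shut on nothing. Sprung shut: pinching the handles takes about 6 N at first, 15 N at the end.
- park: Fixed parking block 70 x 60 x 12 mm with an upright steel fin in its middle: 8 mm thick along its x, 30 mm wide along its y, top 52 mm above the bench. Origin on the underside, z up.
- fixture: Fixed gauging fixture: base plate 120 x 206 x 10 mm, a small aluminium carburetor (top 73 mm above the bench) in its middle, the guide tube (rim up to 120 mm above the bench) at its -y end and the float lever with its stop plate at its +y end. Origin on the underside, z up.
- stop_top (a point): Middle of the top edge of the stop plate's -x face (fixture axes), 75 mm above the bench. The fixed upright stop plate is 4 mm thick along x, lying on the +x side of this point, 30 mm wide along y. The shut lever lies on its -x face, so that both together are 8 mm thick, centred on this point; both are free on all sides for 45 mm down from the top.
- lever (a joint): Float lever angle, rad: 0 = shut flat against the stop plate, 0.14 = open; a weak spring (under 1 N at the top) holds it open.
- lever_top (a point): Middle of the top edge of the float lever, on its stop-plate side. The lever is an aluminium plate 4 mm thick, 24 mm wide, 45 mm high, hinged at its lower edge 30 mm above the bench; open, its top leans 6 mm away from the stop plate, to the fixture's -x.
- tube: Fixed guide tube on the fixture, 78 mm long, tilted 22 degrees from level with its flared mouth up, facing the fixture's -y. Origin: centre of the mouth, 105 mm above the bench; its z axis points out of the tube along its axis (the rod goes in along -z). Mouth 32 mm outside, about 24 mm inside, narrowing over 14 mm to the 12 mm bore, open at the far end.
- gauge: Loose float height gauge, about 80 g, lying level in its cradle: aluminium handle block 60 (x) x 14 (y) x 16 (z) mm, origin at its centre, on the rod's axis; towards +x a neck, a collar disc 28 mm across and 6 mm thick with its front face at x = 45 mm, then a steel rod 8 mm in diameter whose round tip ends at x = 115 mm. The axis lies 45 mm above the bench.
- cradle: Fixed cradle of the gauge, its axes along the gauge's and its origin below the gauge's within 3 mm. Base plate 150 x 60 x 8 mm; one post carries the handle's rear end (x = -24 mm), one the rod (x = 90 mm), each 10 mm long with low lips on both sides. The middle of the handle is free on both sides and below, down to the base plate.
- gauge_collar (a point): Centre of the collar's front face, on the gauge's axis.
- gauge_tip (a point): Tip of the gauge rod.
- stand: Fixed reading stand: base 64 x 64 mm, a 16 mm post and a flat round disc 40 mm across on top. Origin on the underside.
- stand_top (a point): Centre of the upper face of the stand's disc, 120 mm above the bench.
- velocity_stack: Bystander: flared velocity stack, 64 mm across, 44 mm high.
- spark_plug: Bystander: chrome spark plug lying down, 68 mm long.
- spacer: Bystander: rubber carburetor spacer plate 70 x 56 x 12 mm with a hole.
- float_bowl: Bystander: small aluminium float bowl, 48 mm across, 32 mm high.
- jet_tin: Bystander: brass jet tin, 48 mm across, 34 mm high.
- screwdriver: Bystander: screwdriver lying down, 160 mm long.
- bell_washer: Bystander: rubber ring 42 mm across, 8 mm high.
Mind the look-alikes: they are no part of the job. What is shaped like the gauge but turquoise is not meant. What is shaped like the fixture but pink is not meant.

How it is judged:
By the outcome, as a careful person would: the job done as asked, in the order asked, and still so for the second after the job is handed in, while the arm keeps its last pose, push and grip.
It also fails if it takes over 58 s, if anything falls off the work surface, if the arm or the gripper's body presses on something with over 40 N, if the wrist force passes 120 N, or if a joint passes its speed limit or range.

## Working session

There is one attempt and no reset: what is moved stays moved. The work goes in short steps, Python scripts to look and compute and a tool call to move; the robot and the scene stay as the last step left them, time stands still between calls to the robot, and variables do not carry over. Pictures are saved under pics/ and viewed, at most 11 in all, crops included, and the job is handed in when it is done.

Besides the shell and the picture viewer there is one more tool, called after "Request:" as name(argument=value, ...) on one line, values as JSON. move_arm: Moves the arm, as the interface text tells. Its arguments: {"type":"object","properties":{"jaw":{"type":"array","items":{"type":"number"}},"dp":{"type":"array","items":{"type":"array","items":{"type":"number"}}},"turn":{"type":"array","items":{"type":"array","items":{"type":"number"}}},"force":{"type":"number"}},"required":["jaw","dp","turn"]}

```bash
mkdir -p pics; ls
cat > h.py <<'E'
import numpy as np, cv2
from rig import observe, cams, ticket
def pix2ray(c,u,v):
    f=240/np.tan(np.radians(c["vertical_fov"])/2)
    d=np.array([(u-c["cx"])/f,(v-c["cy"])/f]); s=d.copy()
    for _ in range(20): s=d/(1+c["k1"]*(s@s))
    return np.array([s[0],-s[1],-1.0])
def cam2world(name,st=None):
    c=cams.calibration(name)
    if name=="wrist":
        T=np.eye(4);T[:3,:3]=np.array(st["tool_rot"]);T[:3,3]=st["position"]
        return c,T@np.array(c["tool_from_camera"])
    return c,np.linalg.inv(np.array(c["view"]))
def at_depth(name,u,v,d,st=None):
    c,M=cam2world(name,st); return (M@np.append(pix2ray(c,u,v)*d,1))[:3]
def at_z(name,u,v,z,st=None):
    c,M=cam2world(name,st); r=M[:3,:3]@pix2ray(c,u,v); o=M[:3,3]
    return o+r*(z-o[2])/r[2]
def cloud(name,depth,mask,st=None):
    vs,us=np.nonzero(mask&(depth>0)); c,M=cam2world(name,st)
    P=np.array([pix2ray(c,u,v)*depth[v,u] for u,v in zip(us,vs)])
    return P@M[:3,:3].T+M[:3,3]
E
python3 - <<'E'
from h import *
for n in ["scene","top"]:
    im,d=cams.get_image(n); cv2.imwrite(f"pics/{n}0.png",im[:,:,::-1]); np.save(n+"_d.npy",d)
    c=cams.calibration(n); print(n,c["vertical_fov"],np.linalg.inv(np.array(c["view"])).round(3).tolist())
    for q in ["clip","park","fixture","stop_top","lever_top","tube","gauge","gauge_collar","gauge_tip","cradle","stand_top"]:
        z={"clip":.03,"park":0,"fixture":0,"stop_top":.075,"lever_top":.075,"tube":.105,"gauge":.045,"gauge_collar":.045,"gauge_tip":.045,"cradle":0,"stand_top":.12}[q]
        for r in cams.mark_of(n,q)[:3]:
            u,v=r["location"][0]*640,r["location"][1]*480
            print(q,round(r["p"],2),round(u),round(v),at_z(n,u,v,z).round(3))
E
```

```text
pics
scene 44.08298120542817 [[0.36, -0.485, 0.797, 1.45], [0.933, 0.182, -0.311, -0.322], [0.006, 0.856, 0.518, 0.725], [0.0, 0.0, 0.0, 1.0]]
clip 0.77 285 265 [ 0.465 -0.004  0.03 ]
park 0.78 287 280 [ 0.476 -0.004  0.   ]
fixture 0.84 364 215 [0.275 0.269 0.   ]
stop_top 0.89 438 231 [0.519 0.327 0.075]
stop_top 0.84 401 188 [0.305 0.353 0.075]
lever_top 0.56 434 223 [0.484 0.339 0.075]
tube 0.75 379 237 [0.539 0.172 0.105]
gauge 0.81 102 301 [ 0.479 -0.378  0.045]
gauge 0.8 186 274 [ 0.445 -0.208  0.045]
gauge_collar 0.79 209 279 [ 0.48  -0.17   0.045]
gauge_collar 0.7 98 312 [ 0.512 -0.387  0.045]
gauge_collar 0.2 269 348 [ 0.715 -0.118  0.045]
gauge_tip 0.96 88 328 [ 0.554 -0.409  0.045]
gauge_tip 0.87 245 278 [ 0.501 -0.101  0.045]
cradle 0.64 191 297 [ 0.465 -0.207  0.   ]
stand_top 0.76 263 295 [ 0.666 -0.109  0.12 ]
top 50.25431585802443 [[-0.019, 0.985, -0.174, 0.315], [-1.0, -0.015, 0.025, 0.064], [0.022, 0.174, 0.984, 1.312], [0.0, 0.0, 0.0, 1.0]]
park 0.77 336 267 [ 0.471 -0.006  0.   ]
park 0.49 413 269 [ 0.463 -0.207  0.   ]
fixture 0.85 242 251 [0.516 0.237 0.   ]
fixture 0.65 229 343 [0.282 0.27  0.   ]
stop_top 0.84 198 252 [0.504 0.334 0.075]
stop_top 0.55 186 337 [0.298 0.362 0.075]
stop_top 0.26 403 258 [ 0.482 -0.167  0.075]
lever_top 0.55 199 251 [0.506 0.334 0.075]
tube 0.62 251 347 [0.276 0.202 0.105]
tube 0.5 260 238 [0.532 0.179 0.105]
gauge 0.88 418 265 [ 0.467 -0.21   0.045]
gauge 0.53 479 278 [ 0.431 -0.365  0.045]
gauge 0.47 336 263 [ 0.476 -0.004  0.045]
gauge_collar 0.64 482 266 [ 0.462 -0.377  0.045]
gauge_collar 0.54 403 258 [ 0.486 -0.174  0.045]
gauge_tip 0.66 491 241 [ 0.525 -0.404  0.045]
gauge_tip 0.66 153 287 [0.422 0.455 0.045]
gauge_tip 0.6 375 252 [ 0.502 -0.102  0.045]
cradle 0.76 415 267 [ 0.467 -0.211  0.   ]
cradle 0.5 258 238 [0.551 0.194 0.   ]
cradle 0.15 152 289 [0.421 0.47  0.   ]
stand_top 0.67 377 180 [ 0.668 -0.106  0.12 ]
```

```bash
python3 -c "
import cv2,numpy as np
a=cv2.imread('pics/scene0.png');b=cv2.imread('pics/top0.png')
print(a.shape,b.shape)"; python3 -c "
from rig import cams
import json
c=cams.calibration('wrist');print(c)"
```

```text
(480, 640, 3) (480, 640, 3)
{'vertical_fov': 63.87287991255114, 'cx': 317.3722035869316, 'cy': 238.78986677697554, 'k1': -0.0825387959991177, 'tool_from_camera': array([[-6.53520608e-04,  9.57685541e-01,  2.87815876e-01,
         7.42311920e-02],
       [ 9.99999777e-01,  5.86812992e-04,  3.18044112e-04,
        -6.11646598e-04],
       [ 1.35692152e-04,  2.87816020e-01, -9.57685711e-01,
        -1.41252866e-01],
       [ 0.00000000e+00,  0.00000000e+00,  0.00000000e+00,
         1.00000000e+00]])}
```

View pics/scene0.png

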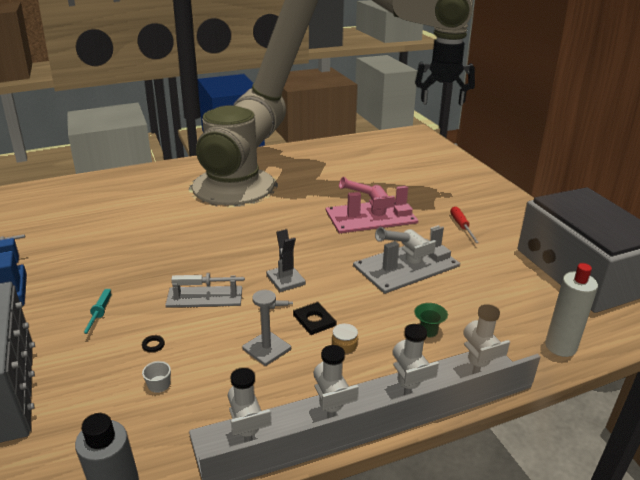

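View pics/top0.png

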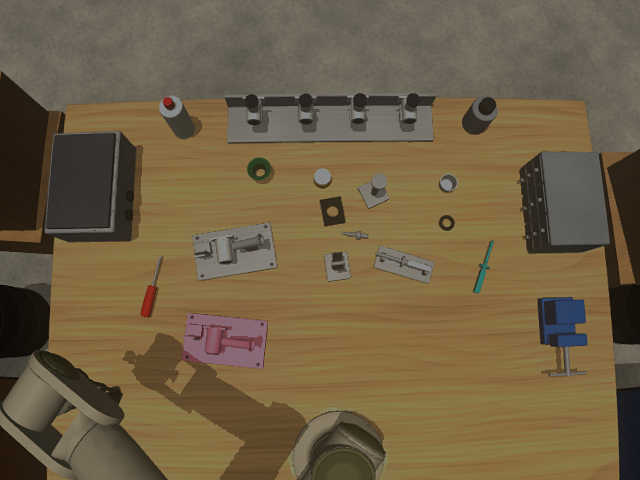

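The grey fixture is at about (240,250) in the top view, with its tube toward image right. The clip is at (337,265), the gauge in its cradle at (405,264), and the stand disc at (378,181). The pink fixture and the turquoise gauge are the decoys. Next I'll measure the yaws.

```bash
cat >> h.py <<'E'
from scipy.spatial.transform import Rotation as Rn
def rel(pos,R):
    s=observe(); R0=np.array(s["tool_rot"]); w=Rn.from_matrix(R0.T@R).as_rotvec()
    print("t",round(s["time_s"],2),"turn",w.round(4),"then dp cm",(R.T@(np.array(pos)-s["position"])*100).round(2))
def down(yawx): # tool down, tool x axis at heading yawx (deg)
    a=np.radians(yawx); x=np.array([np.cos(a),np.sin(a),0]); z=np.array([0,0,-1.]); return np.c_[x,np.cross(z,x),z]
E
python3 - <<'E'
from h import *
s=observe(); print(np.array(s["tool_rot"]).round(3).tolist(),s["position"])
d=np.load("top_d.npy")
im,_=cams.get_image("top")
for q,zz in [("fixture",(.004,.016)),("park",(.006,.018)),("cradle",(.003,.013)),("gauge",(.03,.07)),("clip",(.08,.13)),("stand",(.11,.13)),("spacer",(0,.1)),("velocity_stack",(0,.1))]:
    for r in cams.outline_of("top",q)[:2]:
        P=cloud("top",d,r["mask"]); 
        if len(P)<10: continue
        S=P[(P[:,2]>zz[0])&(P[:,2]<zz[1])]
        if len(S)<8: print(q,r["p"],len(S),P.mean(0)); continue
        print(q,round(r["p"],2),len(S),cv2.minAreaRect((S[:,:2]*1000).astype(np.float32)),P[:,2].max().round(3))
rel([.47,-.004,.25],down(0)); rel([.47,-.004,.25],down(90))
E
```

```text
[[-0.924, 0.383, -0.0], [0.383, 0.924, 0.0], [0.0, 0.0, -1.0]] [0.21050375 0.508105   0.23133648]
fixture 0.97 2438 ((515.9906005859375, 255.57479858398438), (120.80927276611328, 206.2629852294922), 8.332112312316895) 0.12
fixture 0.92 2796 ((289.51904296875, 279.2999267578125), (207.12025451660156, 120.49562072753906), 83.99386596679688) 0.121
park 0.6 412 ((472.10882568359375, -6.798358917236328), (69.51056671142578, 60.07661056518555), 6.777626037597656) 0.113
park 0.57 24 ((483.84039306640625, -179.3470458984375), (94.22401428222656, 18.63324737548828), 70.6229476928711) 0.062
cradle 0.9 849 ((474.1825866699219, -181.97842407226562), (151.88543701171875, 60.72582244873047), 72.16278076171875) 0.057
gauge 0.59 213 ((476.5703430175781, -175.32955932617188), (131.70889282226562, 18.461711883544922), 74.9134292602539) 0.062
gauge 0.58 0 [ 0.45296487 -0.38631762  0.0167734 ]
clip 0.73 114 ((472.7220458984375, -2.2798900604248047), (38.36435317993164, 24.384960174560547), 1.3545585870742798) 0.114
clip 0.55 0 [ 0.4751006 -0.1805576  0.044607 ]
stand 0.75 210 ((666.63720703125, -108.54833984375), (36.81698989868164, 40.91215133666992), 83.14857482910156) 0.125
stand 0.42 0 [ 0.69126773 -0.30844333  0.01340578]
spacer 0.59 469 ((617.7872314453125, 1.977142333984375), (72.1612548828125, 56.77431106567383), 9.639464378356934) 0.018
spacer 0.52 3598 ((516.224365234375, 255.6488037109375), (122.89974212646484, 210.92481994628906), 8.135065078735352) 0.12
velocity_stack 0.89 390 ((727.0347900390625, 191.82916259765625), (62.96426773071289, 64.70146942138672), 6.605239391326904) 0.047
t 1.65 turn [ 0.     -0.      2.7488] then dp cm [25.95 51.21 -1.87]
t 1.65 turn [0.    0.    1.178] then dp cm [-51.21  25.95  -1.87]
```

Request:
move_arm(jaw=[8.5, 8.5, 8.5, 8.5, 8.5, 8.5, 8.5, 8.5, 8.5, 8.5, 8.5, 8.5], dp=[[0, 0, 0], [0, 0, 0], [0, 0, 0], [0, 0, 0], [0, 0, 0], [0, 0, 0], [0, 0, 0], [0, 0, 0], [0, 0, 0], [-3.5, 1.3, -0.1], [-3.5, 1.3, -0.1], [-3.5, 1.3, -0.1]], turn=[[0, 0, 0.1177], [0, 0, 0.1177], [0, 0, 0.1177], [0, 0, 0.1177], [0, 0, 0.1177], [0, 0, 0.1177], [0, 0, 0.1177], [0, 0, 0.1177], [0, 0, 0.1177], [0, 0, 0], [0, 0, 0], [0, 0, 0]])

```text
time_s: 2.65
position: [0.2618, 0.4074, 0.2342]
tool_rot: [[-0.12, 0.993, 0.0], [0.993, 0.12, -0.0], [-0.0, -0.0, -1.0]]
ft_force: [0.9, -0.3, 0.2]
grip_width: 0.0849
gripper_force: 0.0
```

Request:
move_arm(jaw=[8.5, 8.5, 8.5, 8.5, 8.5, 8.5, 8.5, 8.5, 8.5, 8.5, 8.5, 8.5], dp=[[-3.5, 1.3, -0.1], [-3.5, 1.3, -0.1], [-3.5, 1.3, -0.1], [-3.5, 1.3, -0.1], [-3.5, 1.3, -0.1], [-3.5, 1.3, -0.1], [-3.5, 1.3, -0.1], [-3.5, 1.3, -0.1], [-3.5, 1.3, -0.1], [-3.5, 1.3, -0.1], [-3.5, 1.3, -0.1], [-3.5, 1.3, -0.1]], turn=[[0, 0, 0], [0, 0, 0], [0, 0, 0], [0, 0, 0], [0, 0, 0], [0, 0, 0], [0, 0, 0], [0, 0, 0], [0, 0, 0], [0, 0, 0], [0, 0, 0], [0, 0, 0]])

```text
time_s: 3.65
position: [0.4668, 0.008, 0.2466]
tool_rot: [[-0.118, 0.993, 0.0], [0.993, 0.118, -0.0], [-0.0, 0.0, -1.0]]
ft_force: [0.6, 0.8, 0.1]
grip_width: 0.0848
gripper_force: 0.0
```

Run:
```python
from h import *
s=observe(); print(s["position"],np.abs(s["qvel"]).max())
im,d=cams.get_image("wrist"); cv2.imwrite("pics/w1.png",im[:,:,::-1])
for q,zz in [("clip",(.09,.12)),("park",(.006,.018)),("clip",(.105,.12))]:
    for r in cams.outline_of("wrist",q)[:1]:
        P=cloud("wrist",d,r["mask"],s); S=P[(P[:,2]>zz[0])&(P[:,2]<zz[1])]
        print(q,round(r["p"],2),len(S),cv2.minAreaRect((S[:,:2]*1000).astype(np.float32)),P[:,2].max().round(3))
        h,x=np.histogram(P[:,2],bins=24,range=(0,.12)); print(h)
```

```text
[0.46680604 0.00796679 0.2465617 ] 44.63810166195181
clip 0.81 1054 ((474.2808837890625, -5.045212745666504), (43.723087310791016, 24.20001220703125), 6.807490348815918) 0.112
[  3   5  25   0   0   2  10  14  12  16  22  22  11  20  40 470 155 157
 158 174 173 361 188   0]
park 0.58 2394 ((474.5165710449219, -7.454639434814453), (70.00135040283203, 59.82985305786133), 6.816653728485107) 0.111
[   2  635 1759    8    8   15   21   15   17   21   15    1    2    6
    0    0    4    1    3    2    2   18    4    0]
clip 0.81 549 ((474.2708435058594, -5.125787734985352), (43.718406677246094, 24.12397003173828), 6.965719699859619) 0.112
[  3   5  25   0   0   2  10  14  12  16  22  22  11  20  40 470 155 157
 158 174 173 361 188   0]
```

View pics/w1.png

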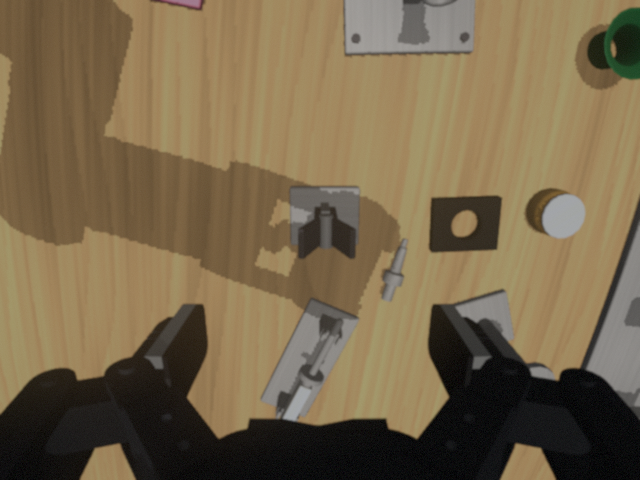

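Run:
```python
from h import *
im,d=cams.get_image("top")
s=observe()
im,d=cams.get_image("wrist"); 
r=cams.outline_of("wrist","clip")[0]
P=cloud("wrist",d,r["mask"],s); S=P[(P[:,2]>.09)&(P[:,2]<.12)]
c,sz,a=cv2.minAreaRect((S[:,:2]*1000).astype(np.float32)); print(c,sz,a,P[:,2].max(),np.abs(s["qvel"]).max())
rel([c[0]/1000,c[1]/1000,.084],down(96.8))
```

```text
(474.41558837890625, -5.043342590332031) (43.78085708618164, 24.233346939086914) 6.560207843780518 0.11223202523326958 1.461499012062611
t 4.0 turn [-0.     -0.0002  0.0014] then dp cm [-1.68  0.67 16.24]
```

Request:
move_arm(jaw=[8.5, 8.5, 8.5, 8.5, 8.5, 8.5, 8.5], dp=[[-0.84, 0.34, 2.2], [-0.84, 0.33, 3], [0, 0, 3], [0, 0, 3], [0, 0, 3], [0, 0, 2.04], [0, 0, 0]], turn=[[0, 0, 0], [0, 0, 0], [0, 0, 0], [0, 0, 0], [0, 0, 0], [0, 0, 0], [0, 0, 0]], force=40)

```text
time_s: 4.58
position: [0.4728, -0.0045, 0.081]
tool_rot: [[-0.12, 0.993, -0.007], [0.993, 0.12, 0.002], [0.003, -0.006, -1.0]]
ft_force: [-0.4, -0.4, -0.1]
grip_width: 0.0847
gripper_force: 0.0
```

Request:
move_arm(jaw=[1.5, 1.5, 1.5, 1.5, 1.5, 1.5, 1.5, 1.5, 1.5, 1.5], dp=[[0, 0, 0], [0, 0, 0], [0, 0, 0], [0, 0, 0], [0, 0, 0], [0, 0, 0], [0, 0, 0], [0, 0, 0], [0, 0, 0], [0, 0, 0]], turn=[[0, 0, 0], [0, 0, 0], [0, 0, 0], [0, 0, 0], [0, 0, 0], [0, 0, 0], [0, 0, 0], [0, 0, 0], [0, 0, 0], [0, 0, 0]])

```text
time_s: 5.42
position: [0.475, -0.006, 0.0839]
tool_rot: [[-0.118, 0.993, -0.0], [0.993, 0.118, 0.0], [0.0, -0.0, -1.0]]
ft_force: [-1.6, 0.3, 0.1]
grip_width: 0.0154
gripper_force: 20.7
```

Request:
move_arm(jaw=[1.5, 1.5, 1.5, 1.5, 1.5, 1.5, 1.5, 1.5, 1.5, 1.5, 1.5, 1.5], dp=[[0, 0, -1], [0, 0, -2], [0, 0, -2.5], [0, 0, -2.5], [0, 0, -2.5], [2, 0.6, -2.5], [4, 1.1, 0], [4, 1.1, 0], [4, 1.1, 0], [4, 1.1, 0], [4, 1.1, 0], [3.3, 1, 0]], turn=[[0, 0, 0], [0, 0, 0], [0, 0, 0], [0, 0, 0], [0, 0, 0], [0, 0, 0], [0, 0, 0], [0, 0, 0], [0, 0, 0], [0, 0, 0], [0, 0, -0.014], [0, 0, -0.013]])

```text
time_s: 6.42
position: [0.5147, 0.2565, 0.2138]
tool_rot: [[-0.147, 0.989, -0.0], [0.989, 0.147, 0.0], [0.0, -0.0, -1.0]]
ft_force: [0.5, -1.3, -0.3]
grip_width: 0.0155
gripper_force: 20.7
```

Request:
move_arm(jaw=[1.5, 1.5], dp=[[0, 0, 0], [0, 0, 0]], turn=[[0, 0, 0], [0, 0, 0]])

```text
time_s: 6.58
position: [0.5147, 0.2551, 0.2133]
tool_rot: [[-0.148, 0.989, -0.001], [0.989, 0.148, -0.0], [-0.0, -0.001, -1.0]]
ft_force: [-0.4, -0.8, -0.5]
grip_width: 0.0152
gripper_force: 20.7
```

Run:
```python
from h import *
s=observe(); print(s["position"],np.abs(s["qvel"]).max(),s["grip_width"])
im,d=cams.get_image("wrist"); cv2.imwrite("pics/w2.png",im[:,:,::-1]); np.save("w2d.npy",d)
for q in ["stop_top","lever_top","tube"]:
    for r in cams.mark_of("wrist",q)[:2]:
        u,v=r["location"][0]*640,r["location"][1]*480
        print(q,round(r["p"],2),round(u),round(v),at_z("wrist",u,v,.105 if q=="tube" else .075,s).round(4))
r=cams.outline_of("wrist","fixture")[0]
P=cloud("wrist",d,r["mask"],s); S=P[(P[:,2]>.003)&(P[:,2]<.016)]
print(r["p"],cv2.minAreaRect((S[:,:2]*1000).astype(np.float32)),np.percentile(S[:,2],50))
fx=np.array([np.cos(np.radians(8.33)),np.sin(np.radians(8.33))]); fy=np.array([-fx[1],fx[0]])
S=P[(P[:,2]>.068)&(P[:,2]<.08)]; L=np.c_[(S[:,:2]-[.516,.2556])@np.c_[fx,fy],S[:,2]]
L=L[L[:,1]>.05]; print(len(L),L.min(0),L.max(0))
for y0 in np.arange(.05,.103,.004):
    k=L[(L[:,1]>=y0)&(L[:,1]<y0+.004)]
    if len(k): print(y0.round(3),len(k),k[:,0].min().round(4),k[:,0].max().round(4),np.median(k[:,2]).round(4))
```

```text
[0.51467433 0.2551213  0.21327194] 2.945180928182524 0.015242368586305123
stop_top 0.9 324 116 [0.5065 0.3331 0.075 ]
stop_top 0.6 37 47 [0.2984 0.355  0.075 ]
lever_top 0.82 314 118 [0.4999 0.3311 0.075 ]
lever_top 0.6 41 48 [0.3012 0.3545 0.075 ]
tube 0.57 322 342 [0.5289 0.1749 0.105 ]
0.95 ((291.1025695800781, 279.98150634765625), (206.6395721435547, 121.20858764648438), 83.73956298828125) 0.00860701039226558
2834 [-0.24546295  0.05044268  0.06800075] [-0.17679911  0.14546098  0.07592202]
0.05 4 -0.1901 -0.1878 0.0682
0.054 12 -0.1912 -0.1865 0.0684
0.058 84 -0.2042 -0.1847 0.0691
0.062 193 -0.2245 -0.184 0.0699
0.066 311 -0.237 -0.1831 0.0705
0.07 389 -0.2447 -0.1805 0.0708
0.074 417 -0.2455 -0.1796 0.0709
0.078 350 -0.2434 -0.18 0.0706
0.082 261 -0.2434 -0.1784 0.07
0.086 150 -0.2426 -0.1768 0.0694
0.09 40 -0.2424 -0.1792 0.0688
```

View pics/w2.png

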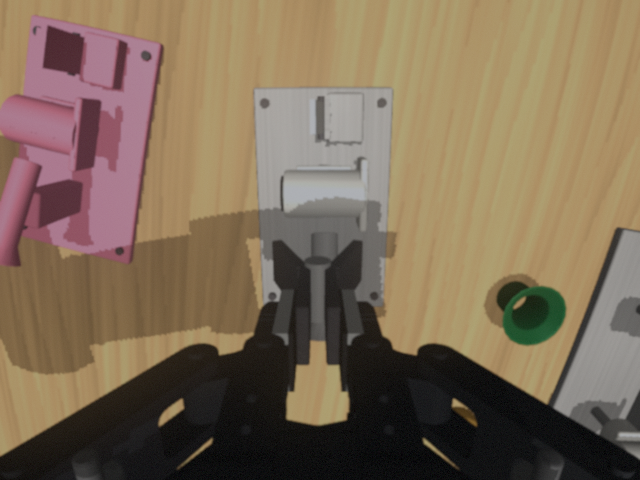

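The wrist view shows the open clip held at (318,265). The lever and stop plate stand at about (320,117), and the box beside them at (345,117) is lower or behind. The outline network took the pink fixture, so I'll measure straight from the depth.

Run:
```python
from h import *
s=observe(); d=np.load("w2d.npy"); m=np.zeros((480,640),bool); m[80:160,295:375]=1
P=cloud("wrist",d,m,s)
fx=np.array([np.cos(np.radians(8.33)),np.sin(np.radians(8.33))]); fy=np.array([-fx[1],fx[0]])
L=np.c_[(P[:,:2]-[.516,.2556])@np.c_[fx,fy],P[:,2]]
S=L[L[:,2]>.066]
print(len(S),S.min(0),S.max(0))
print(np.histogram(S[:,0],bins=np.arange(-.02,.032,.002)))
for y0 in np.arange(.056,.104,.003):
    k=S[(S[:,1]>=y0)&(S[:,1]<y0+.003)]
    if len(k): print(y0.round(3),len(k),k[:,0].min().round(4),k[:,0].max().round(4),np.median(k[:,2]).round(4))
for row in (105,117,128):
    print([(u,*( ((at_depth("wrist",u,row,d[row,u],s)[:2]-[.516,.2556])@np.c_[fx,fy]*1000).round(0).astype(int)),int(at_depth("wrist",u,row,d[row,u],s)[2]*1000)) for u in range(304,372,3)])
m=np.zeros((480,640),bool); m[80:310,250:396]=1
P=cloud("wrist",d,m,s);S=P[(P[:,2]>.003)&(P[:,2]<.016)]
print(cv2.minAreaRect((S[:,:2]*1000).astype(np.float32)))
```

```text
495 [-0.00761251  0.04516841  0.06604335] [0.03353708 0.0899022  0.07636646]
(array([  0,   0,   0,   0,   0,   0, 108,  84,  62,   0,   0,  88, 131,
        19,   0,   0,   0,   0,   0,   0,   0,   0,   0,   0,   0]), array([-2.00000000e-02, -1.80000000e-02, -1.60000000e-02, -1.40000000e-02,
       -1.20000000e-02, -1.00000000e-02, -8.00000000e-03, -6.00000000e-03,
       -4.00000000e-03, -2.00000000e-03, -1.73472348e-17,  2.00000000e-03,
        4.00000000e-03,  6.00000000e-03,  8.00000000e-03,  1.00000000e-02,
        1.20000000e-02,  1.40000000e-02,  1.60000000e-02,  1.80000000e-02,
        2.00000000e-02,  2.20000000e-02,  2.40000000e-02,  2.60000000e-02,
        2.80000000e-02,  3.00000000e-02]))
0.059 11 0.0025 0.0059 0.0744
0.062 44 -0.0076 0.0059 0.0741
0.065 49 -0.0076 0.0059 0.0739
0.068 53 -0.0076 0.0059 0.0741
0.071 56 -0.0075 0.0059 0.0741
0.074 48 -0.0075 0.0058 0.074
0.077 65 -0.0075 0.0065 0.074
0.08 52 -0.0075 0.0065 0.0742
0.083 63 -0.0075 0.0065 0.0742
0.086 39 -0.0075 0.0065 0.074
0.089 12 0.003 0.0065 0.0746
[(304, np.int64(-14), np.int64(86), 9), (307, np.int64
[... 2024 characters left out ...]
np.int64(68), 74), (328, np.int64(5), np.int64(68), 75), (331, np.int64(9), np.int64(67), 27), (334, np.int64(11), np.int64(67), 28), (337, np.int64(14), np.int64(67), 28), (340, np.int64(16), np.int64(67), 27), (343, np.int64(19), np.int64(67), 27), (346, np.int64(21), np.int64(67), 26), (349, np.int64(24), np.int64(67), 27), (352, np.int64(26), np.int64(67), 27), (355, np.int64(29), np.int64(67), 27), (358, np.int64(31), np.int64(67), 26), (361, np.int64(34), np.int64(67), 28), (364, np.int64(38), np.int64(67), 9), (367, np.int64(41), np.int64(67), 9), (370, np.int64(43), np.int64(67), 10)]
((518.6256713867188, 254.38253784179688), (121.18624877929688, 205.7676239013672), 8.20462703704834)
```

Request:
move_arm(jaw=[1.5, 1.5, 1.5, 1.5, 1.5, 1.5, 1.5, 1.5, 1.5, 1.5], dp=[[2.5, 0.13, 0], [2.5, 0.13, 0], [2.48, 0.12, 0], [0, 0, 2], [0, 0, 2], [0, 0, 2], [0, 0, 2], [0, 0, 1.8], [0, 0, 1], [0, 0, 0]], turn=[[0, 0, 0], [0, 0, 0], [0, 0, 0], [0, 0, 0], [0, 0, 0], [0, 0, 0], [0, 0, 0], [0, 0, 0], [0, 0, 0], [0, 0, 0]])

```text
time_s: 7.67
position: [0.5073, 0.3272, 0.1041]
tool_rot: [[-0.144, 0.99, -0.004], [0.99, 0.144, -0.002], [-0.001, -0.004, -1.0]]
ft_force: [-0.7, 0.4, -1.6]
grip_width: 0.0152
gripper_force: 20.8
```

Run:
```python
from h import *
rel([.5074,.3296,.105],down(98.3)); print(observe()["ft_force"])
ims=[cams.get_image(n)[0] for n in ("scene","wrist")]
a=cv2.resize(ims[0][170:270,350:470],(480,400),interpolation=cv2.INTER_CUBIC); b=ims[1][140:480,160:480]; b=cv2.resize(b,(376,400))
cv2.imwrite("pics/c3.png",cv2.cvtColor(cv2.resize(np.hstack([a,b]),(800,374)),cv2.COLOR_RGB2BGR))
```

```text
t 7.67 turn [-0.004   0.001  -0.0004] then dp cm [ 0.24  0.05 -0.09]
[-0.74078942  0.37961904 -1.59028032]
```

View pics/c3.png

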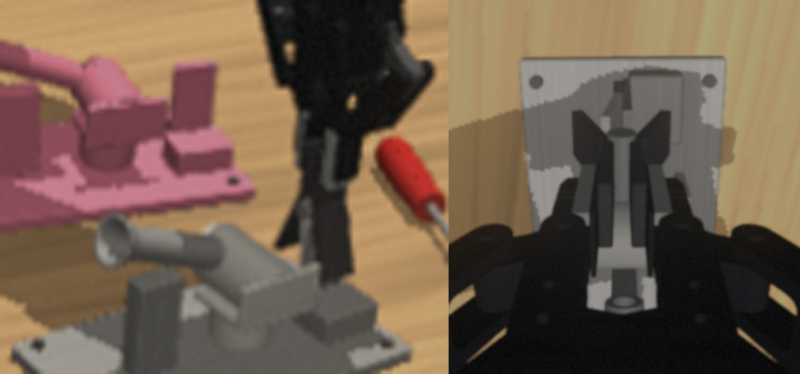

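The crops show the open jaws straddling the lever and stop plate. I'll release now.

Request:
move_arm(jaw=[1.5, 8.5, 8.5, 8.5, 8.5, 8.5, 8.5, 8.5, 8.5], dp=[[0, 0, 0], [0, 0, 0], [0, 0, 0], [0, 0, 0], [0, 0, 0], [0, 0, 0], [0, 0, 0], [0, 0, 0], [0, 0, 0]], turn=[[0, 0, 0], [0, 0, 0], [0, 0, 0], [0, 0, 0], [0, 0, 0], [0, 0, 0], [0, 0, 0], [0, 0, 0], [0, 0, 0]])

```text
time_s: 8.52
position: [0.508, 0.3283, 0.106]
tool_rot: [[-0.145, 0.989, 0.0], [0.989, 0.145, 0.0], [0.0, 0.0, -1.0]]
ft_force: [-0.1, -0.2, 0.4]
grip_width: 0.0853
gripper_force: 0.0
```

Request:
move_arm(jaw=[8.5, 8.5, 8.5, 8.5, 8.5, 8.5, 8.5, 8.5], dp=[[0, 0, -2], [0, 0, -3], [0, 0, -3], [0, 0, -2.5], [-2, 0, 0], [-3, 0, 0], [-3, 0, 0], [0, 0, 0]], turn=[[0, 0, 0], [0, 0, 0], [0, 0, 0], [0, 0, 0], [0, 0, 0], [0, 0, 0], [0, 0, 0], [0, 0, 0]])

```text
time_s: 9.18
position: [0.5203, 0.2453, 0.2111]
tool_rot: [[-0.142, 0.99, 0.0], [0.99, 0.142, -0.001], [-0.001, 0.0, -1.0]]
ft_force: [0.5, 0.9, -0.5]
grip_width: 0.0852
gripper_force: 0.0
```

Run:
```python
from h import *
s=observe(); print(s["position"],s["grip_width"])
b,d=cams.get_image("wrist"); a,_=cams.get_image("scene")
a=cv2.resize(a[170:270,350:470],(480,400),interpolation=cv2.INTER_CUBIC); b=cv2.resize(b[0:400,160:480],(320,400))
cv2.imwrite("pics/c4.png",cv2.cvtColor(np.hstack([a,b]),cv2.COLOR_RGB2BGR))
for q in ["clip","tube"]:
    for r in cams.outline_of("wrist",q)[:2]:
        P=cloud("wrist",d,r["mask"],s)
        for lo,hi in ([(.1,.15),(.08,.1)] if q=="clip" else [(.08,.13)]):
            S=P[(P[:,2]>lo)&(P[:,2]<hi)]
            if len(S)>8: print(q,round(r["p"],2),len(S),cv2.minAreaRect((S[:,:2]*1000).astype(np.float32)),S[:,2].max())
for r in cams.mark_of("wrist","tube")[:2]:
    u,v=np.array(r["location"])*[640,480]; print(r["p"],at_z("wrist",u,v,.105,s))
```

```text
[0.52030065 0.24526779 0.21111447] 0.08522667681592522
clip 0.96 2693 ((507.1783752441406, 328.38116455078125), (44.05211639404297, 27.13731575012207), 8.66275405883789) 0.13332582726027628
clip 0.96 730 ((507.11614990234375, 328.5341796875), (12.389823913574219, 27.48431396484375), 8.584195137023926) 0.09999219418940536
tube 0.85 1882 ((289.95416259765625, 236.47056579589844), (78.52723693847656, 17.45783042907715), 88.26809692382812) 0.1090263597613946
tube 0.77 3131 ((524.7654418945312, 216.47669982910156), (29.908397674560547, 74.2453384399414), 8.139412879943848) 0.1184943463841917
0.62 [0.52759887 0.17453573 0.105     ]
```

View pics/c4.png

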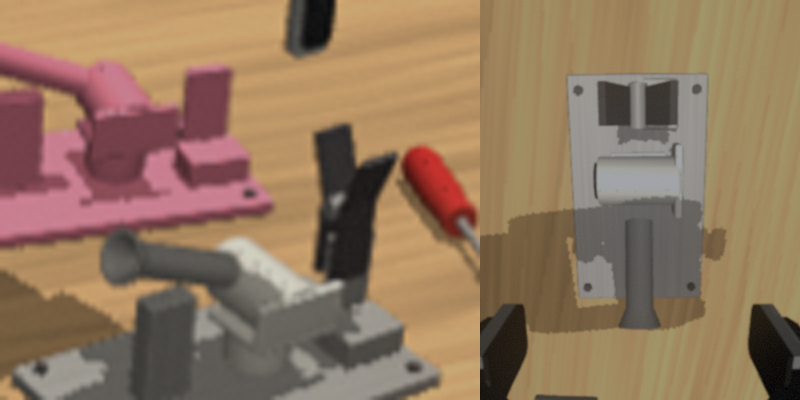

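The clip is closed upright over the plate and lever, centred at (0.507, 0.328), with its handles at the rest splay. Next I'll measure the tube from depth and plan the move to the gauge.

Run:
```python
from h import *
s=observe(); b,d=cams.get_image("wrist"); np.save("w5d.npy",d)
a=np.radians(8.25); fx=np.array([np.cos(a),np.sin(a)]); fy=np.array([-fx[1],fx[0]])
m=np.zeros((480,640),bool); m[200:345,300-20+0:360]=1
P=cloud("wrist",d,m,s); L=np.c_[(P[:,:2]-[.5074,.3296])@np.c_[fx,fy],P[:,2]]
S=L[(L[:,2]>.07)&(L[:,1]<-.08)]
for y0 in np.arange(-.172,-.08,.004):
    k=S[(S[:,1]>=y0)&(S[:,1]<y0+.004)]
    if len(k): print(y0.round(3),len(k),k[:,0].min().round(4),k[:,0].max().round(4),'zmin %.4f zmax %.4f'%(k[:,2].min(),np.percentile(k[:,2],97)))
rel([.48,-.22,.25],down(73))
```

```text
-0.152 80 -0.0141 0.0158 zmin 0.1020 zmax 0.1161
-0.148 286 -0.0124 0.0137 zmin 0.0989 zmax 0.1176
-0.144 260 -0.0105 0.0122 zmin 0.0991 zmax 0.1146
-0.14 199 -0.009 0.01 zmin 0.0982 zmax 0.1108
-0.136 164 -0.009 0.01 zmin 0.0970 zmax 0.1074
-0.132 161 -0.009 0.01 zmin 0.0946 zmax 0.1061
-0.128 163 -0.009 0.01 zmin 0.0940 zmax 0.1042
-0.124 161 -0.009 0.01 zmin 0.0918 zmax 0.1029
-0.12 167 -0.0091 0.01 zmin 0.0899 zmax 0.1009
-0.116 162 -0.0091 0.01 zmin 0.0892 zmax 0.0994
-0.112 159 -0.0091 0.01 zmin 0.0878 zmax 0.0976
-0.108 166 -0.0091 0.01 zmin 0.0852 zmax 0.0965
-0.104 161 -0.0091 0.01 zmin 0.0842 zmax 0.0943
-0.1 159 -0.0092 0.01 zmin 0.0819 zmax 0.0930
-0.096 166 -0.0092 0.0101 zmin 0.0803 zmax 0.0916
-0.092 153 -0.0092 0.0101 zmin 0.0782 zmax 0.0897
-0.088 164 -0.0092 0.0101 zmin 0.0771 zmax 0.0882
-0.084 157 -0.0092 0.0101 zmin 0.0755 zmax 0.0865
t 9.48 turn [-1.000e-04 -1.000e-04  4.436e-01] then dp cm [-46.09   9.98  -3.91]
```

Request:
move_arm(jaw=[8.5, 8.5, 8.5, 8.5], dp=[[0, 0, 0], [0, 0, 0], [0, 0, 0], [0, 0, 0]], turn=[[0, 0, 0.111], [0, 0, 0.111], [0, 0, 0.111], [0, 0, 0.111]])

```text
time_s: 9.82
position: [0.5193, 0.25, 0.2108]
tool_rot: [[0.298, 0.955, -0.0], [0.955, -0.298, 0.0], [-0.0, -0.0, -1.0]]
ft_force: [0.7, -0.5, 0.3]
grip_width: 0.0847
gripper_force: 0.0
```

Request:
move_arm(jaw=[8.5, 8.5, 8.5, 8.5, 8.5, 8.5, 8.5, 8.5, 8.5, 8.5, 8.5, 8.5], dp=[[-4, 0.75, -0.2], [-4, 0.75, -0.2], [-4, 0.75, -0.2], [-4, 0.75, -0.2], [-4, 0.75, -0.2], [-4, 0.75, -0.2], [-4, 0.75, -0.2], [-4, 0.75, -0.2], [-4, 0.75, -0.2], [-4, 0.75, -0.1], [-4, 0.7, 0], [0, 0, 0]], turn=[[0, 0, 0], [0, 0, 0], [0, 0, 0], [0, 0, 0], [0, 0, 0], [0, 0, 0], [0, 0, 0], [0, 0, 0], [0, 0, 0], [0, 0, 0], [0, 0, 0], [0, 0, 0]])

```text
time_s: 10.82
position: [0.4683, -0.2011, 0.2296]
tool_rot: [[0.298, 0.954, 0.0], [0.954, -0.298, -0.002], [-0.002, 0.001, -1.0]]
ft_force: [0.3, -0.2, 0.3]
grip_width: 0.0848
gripper_force: 0.0
```

Request:
move_arm(jaw=[8.5, 8.5], dp=[[0, 0, 0], [0, 0, 0]], turn=[[0, 0, 0], [0, 0, 0]])

```text
time_s: 10.98
position: [0.4688, -0.1947, 0.2298]
tool_rot: [[0.293, 0.956, -0.0], [0.956, -0.293, 0.001], [0.001, -0.0, -1.0]]
ft_force: [0.3, 0.4, 0.1]
grip_width: 0.0851
gripper_force: 0.0
```

Run:
```python
from h import *
s=observe(); print(s["position"],np.abs(s["qvel"]).max())
b,d=cams.get_image("wrist"); cv2.imwrite("pics/w6.png",b[:,:,::-1])
r=cams.outline_of("wrist","cradle")[0]; P=cloud("wrist",d,r["mask"],s)
S=P[(P[:,2]>.002)&(P[:,2]<.014)]; print("cradle",r["p"],cv2.minAreaRect((S[:,:2]*1000).astype(np.float32)))
r=cams.outline_of("wrist","gauge")[0]; P=cloud("wrist",d,r["mask"],s); S=P[P[:,2]>.04]
print("gauge",r["p"],len(S),cv2.minAreaRect((S[:,:2]*1000).astype(np.float32)))
m=S[:,:2].mean(0); u=np.linalg.svd(S[:,:2]-m,full_matrices=False)[2][0]; u*=np.sign(u[1]); print(m,u,np.degrees(np.arctan2(u[1],u[0])))
n=np.array([-u[1],u[0]]); t=(S[:,:2]-m)@u; w=(S[:,:2]-m)@n
for a in np.arange(-.1,.1,.005):
    k=(t>=a)&(t<a+.005)
    if k.sum(): print("%.3f n%d w %.4f %.4f z %.4f"%(a,k.sum(),w[k].min(),w[k].max(),S[k,2].max()))
for q in ["gauge","gauge_collar","gauge_tip","stand_top"]:
    for r in cams.mark_of("wrist",q)[:1]:
        uv=np.array(r["location"])*[640,480]; print(q,r["p"],uv.round(),at_z("wrist",*uv,.12 if q=="stand_top" else .045,s))
```

```text
[ 0.46880852 -0.19472758  0.22977543] 1.4110671468102751
cradle 0.97 ((476.6046447753906, -182.4465789794922), (149.771728515625, 60.55826187133789), 71.95044708251953)
gauge 0.94 0 ((0.0, 0.0), (0.0, 0.0), 0.0)<stdin>:8: RuntimeWarning: Mean of empty slice.
  ret = um.true_divide(
Traceback (most recent call last):
IndexError: index 0 is out of bounds for axis 0 with size 0
```

View pics/w6.png

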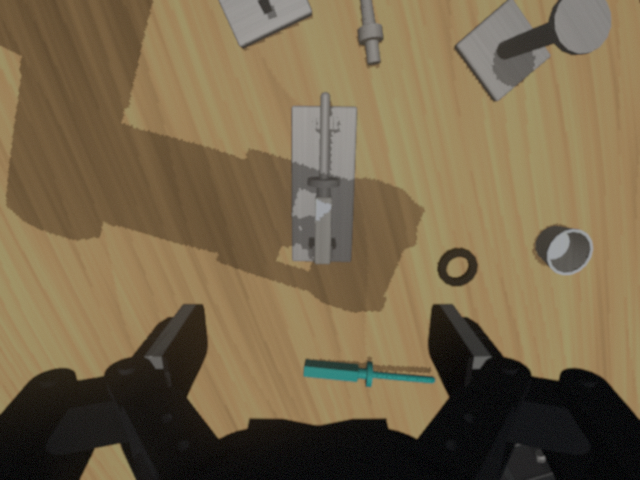

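The wrist view shows the real gauge at column 323, from its tip at row 92 to its handle at row 265. The gauge outline went to the turquoise decoy at (370,372), so I'll use a depth crop.

Run:
```python
from h import *
s=observe()
b,d=cams.get_image("wrist")
mk=np.zeros((480,640),bool); mk[85:272,288:360]=1
P=cloud("wrist",d,mk,s); S=P[P[:,2]>.042]
m=S[:,:2].mean(0); u=np.linalg.svd(S[:,:2]-m,full_matrices=False)[2][0]; u*=np.sign(u[1]); print(m,u,np.degrees(np.arctan2(u[1],u[0])))
n=np.array([-u[1],u[0]]); t=(S[:,:2]-m)@u; w=(S[:,:2]-m)@n
for a in np.arange(-.1,.1,.006):
    k=(t>=a)&(t<a+.006)
    if k.sum(): print("%.3f n%d w %.4f %.4f z %.4f"%(a,k.sum(),w[k].min(),w[k].max(),np.median(S[k,2])))
print(t.min(),t.max())
for q in ["gauge","gauge_collar","gauge_tip"]:
    for r in cams.mark_of("wrist",q)[:2]:
        uv=np.array(r["location"])*[640,480]; print(q,r["p"],uv.round(),at_z("wrist",*uv,.045,s))
mk[:]=0; mk[0:58,548:615]=1; P=cloud("wrist",d,mk,s); S=P[(P[:,2]>.11)&(P[:,2]<.13)]; print("stand",cv2.minEnclosingCircle((S[:,:2]*1000).astype(np.float32)),S.mean(0))
```

```text
[ 0.47884818 -0.17561969] [0.30695181 0.95172506] 72.1243717029892
-0.070 n52 w -0.0119 0.0117 z 0.0515
-0.064 n126 w -0.0118 0.0117 z 0.0513
-0.058 n117 w -0.0117 0.0117 z 0.0515
-0.052 n102 w -0.0068 0.0064 z 0.0515
-0.046 n109 w -0.0066 0.0065 z 0.0516
-0.040 n112 w -0.0065 0.0066 z 0.0514
-0.034 n102 w -0.0063 0.0067 z 0.0516
-0.028 n111 w -0.0070 0.0068 z 0.0515
-0.022 n117 w -0.0069 0.0069 z 0.0515
-0.016 n119 w -0.0067 0.0069 z 0.0515
-0.010 n122 w -0.0067 0.0070 z 0.0497
-0.004 n82 w -0.0131 0.0121 z 0.0488
0.002 n277 w -0.0131 0.0131 z 0.0545
0.008 n73 w -0.0038 0.0039 z 0.0466
0.014 n71 w -0.0037 0.0040 z 0.0470
0.020 n64 w -0.0035 0.0033 z 0.0473
0.026 n63 w -0.0034 0.0034 z 0.0470
0.032 n77 w -0.0041 0.0035 z 0.0471
0.038 n70 w -0.0040 0.0036 z 0.0467
0.044 n100 w -0.0095 0.0094 z 0.0466
0.050 n127 w -0.0102 0.0095 z 0.0462
0.056 n101 w -0.0101 0.0095 z 0.0464
0.062 n76 w -0.0041 0.0039 z 0.0471
0.068 n76 w -0.0041 0.0033 z 0.0471
0.074 n27 w -0.0040 0.0033 z 0.0454
-0.06685993220519927 0.07648689665756062
gauge 0.95 [323. 230.] [ 0.46772897 -0.21157215  0.045     ]
gauge 0.77 [326. 371.] [ 0.42884845 -0.35218396  0.045     ]
gauge_collar 0.85 [370. 372.] [ 0.46976161 -0.36680517  0.045     ]
gauge_collar 0.64 [322. 178.] [ 0.480028   -0.16756647  0.045     ]
gauge_tip 0.83 [436. 381.] [ 0.53168099 -0.39741833  0.045     ]
gauge_tip 0.65 [328.  91.] [ 0.50499788 -0.10224718  0.045     ]
stand ((667.5852661132812, -110.4504623413086), 20.69835090637207) [ 0.66531157 -0.1114992   0.11819893]
```

Request:
move_arm(jaw=[8.5, 8.5, 8.5, 8.5, 8.5, 8.5, 8.5, 8.5, 8.5, 8.5], dp=[[-1.03, 0.19, 2], [-1.03, 0.18, 3], [0, 0, 3], [0, 0, 3], [0, 0, 3], [0, 0, 3], [0, 0, 2.4], [0, 0, 1], [0, 0, 0], [0, 0, 0]], turn=[[0, 0, 0.015], [0, 0, 0], [0, 0, 0], [0, 0, 0], [0, 0, 0], [0, 0, 0], [0, 0, 0], [0, 0, 0], [0, 0, 0], [0, 0, 0]])

```text
time_s: 12.17
position: [0.4664, -0.2164, 0.0266]
tool_rot: [[0.308, 0.951, 0.0], [0.951, -0.308, -0.0], [-0.0, 0.001, -1.0]]
ft_force: [0.8, -0.8, -0.0]
grip_width: 0.0848
gripper_force: 0.0
```

Run:
```python
from h import *
rel([.466,-.2154,.026],down(72.1))
```

```text
t 12.17 turn [ 0.0005  0.0002 -0.0006] then dp cm [ 0.09 -0.07  0.06]
```

Request:
move_arm(jaw=[1, 1, 1, 1, 1, 1, 1, 1, 1, 1], dp=[[0, 0, 0], [0, 0, 0], [0, 0, 0], [0, 0, 0], [0, 0, 0], [0, 0, 0], [0, 0, 0], [0, 0, 0], [0, 0, 0], [0, 0, 0]], turn=[[0, 0, 0], [0, 0, 0], [0, 0, 0], [0, 0, 0], [0, 0, 0], [0, 0, 0], [0, 0, 0], [0, 0, 0], [0, 0, 0], [0, 0, 0]], force=60)

```text
time_s: 13.0
position: [0.466, -0.2164, 0.0264]
tool_rot: [[0.308, 0.951, 0.0], [0.951, -0.308, -0.0], [-0.0, 0.001, -1.0]]
ft_force: [-0.9, 0.6, 5.7]
grip_width: 0.0129
gripper_force: 58.8
```

Request:
move_arm(jaw=[1, 1, 1, 1, 1, 1, 1, 1, 1, 1, 1, 1], dp=[[0, 0, -1], [0, 0, -2.5], [0, 0, -3.5], [0, 0, -3.5], [0, 0, -3.5], [0, 0, -2.5], [0, 0, 0], [0, 0, 0], [0, 0, 0], [0, 0, 0], [0, 0, 0], [0, 0, 0]], turn=[[0, 0, 0], [0, 0, 0], [0, 0, 0], [0, 0, 0], [0, 0, 0], [0, 0, 0], [0, 0, -0.114], [0, 0, -0.114], [0, 0, -0.114], [0, 0, -0.114], [0, 0, 0], [0, 0, 0]])

```text
time_s: 14.0
position: [0.4658, -0.2162, 0.1913]
tool_rot: [[-0.139, 0.99, 0.0], [0.99, 0.139, -0.0], [-0.0, 0.0, -1.0]]
ft_force: [-0.1, -0.3, -0.6]
grip_width: 0.0129
gripper_force: 58.6
```

```bash
cat >> h.py <<'E'
def gauge_in_tool(save=None):
    s=observe(); b,d=cams.get_image("wrist")
    if save: cv2.imwrite(save,b[:,:,::-1])
    P=cloud("wrist",d,np.ones((480,640),bool),s); R=np.array(s["tool_rot"]); L=(P-s["position"])@R
    S=L[(L[:,0]>.052)&(L[:,0]<.14)&(abs(L[:,1])<.014)&(abs(L[:,2]+.019)<.02)]
    if len(S)<20: print("rod pts",len(S)); return
    for a in np.arange(.052,.14,.012):
        k=S[(S[:,0]>=a)&(S[:,0]<a+.012)]
        if len(k)>3: print("x%.3f n%d y %.4f [%.4f %.4f] ztop %.4f"%(a,len(k),k[:,1].mean(),k[:,1].min(),k[:,1].max(),np.percentile(k[:,2],5)))
    print("tip x",S[:,0].max())
E
python3 - <<'E'
from h import *
gauge_in_tool("pics/w7.png")
a=np.radians(8.25); f=np.radians(22); x=np.array([-np.sin(a)*np.cos(f),np.cos(a)*np.cos(f),-np.sin(f)]); y=np.array([np.cos(a),np.sin(a),0]); R=np.c_[x,y,np.cross(x,y)]
M=np.array([.53,.1773,.105]); p=M-.135*x-R@[.005,0,-.0186]; print(p); rel(p,R)
E
```

```text
x0.052 n959 y -0.0010 [-0.0048 0.0030] ztop -0.0219
x0.064 n1032 y -0.0011 [-0.0051 0.0028] ztop -0.0219
x0.076 n1115 y -0.0010 [-0.0049 0.0031] ztop -0.0219
x0.088 n1173 y -0.0010 [-0.0048 0.0030] ztop -0.0219
x0.100 n802 y -0.0011 [-0.0051 0.0029] ztop -0.0218
tip x 0.1087800058818231
[0.54962598 0.04194199 0.1401993 ]
t 14.05 turn [-0.001  -0.384  -0.0048] then dp cm [24.48 12.   -4.4 ]
```

View pics/w7.png

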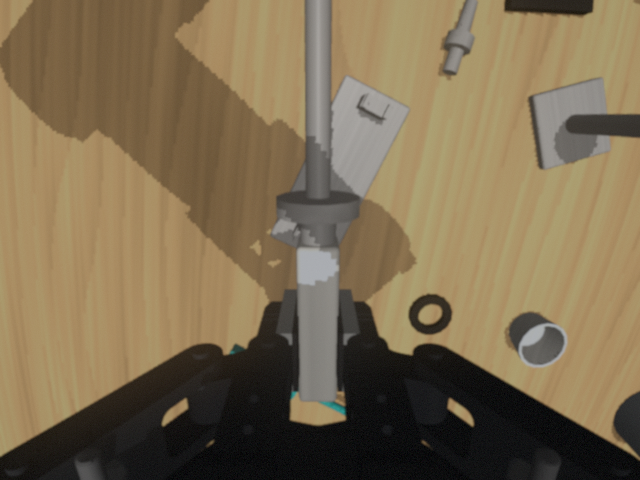

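Request:
move_arm(jaw=[1, 1, 1, 1, 1, 1, 1, 1, 1, 1, 1, 1], dp=[[0, 0, 0], [0, 0, 0], [0, 0, 0], [0, 0, 0], [2.7, 1.35, -0.5], [2.7, 1.35, -0.5], [2.7, 1.35, -0.5], [2.7, 1.35, -0.5], [2.7, 1.35, -0.5], [2.7, 1.35, -0.5], [2.7, 1.35, -0.5], [2.7, 1.35, -0.5]], turn=[[0, -0.096, -0.0012], [0, -0.096, -0.0012], [0, -0.096, -0.0012], [0, -0.096, -0.0012], [0, 0, 0], [0, 0, 0], [0, 0, 0], [0, 0, 0], [0, 0, 0], [0, 0, 0], [0, 0, 0], [0, 0, 0]])

```text
time_s: 15.05
position: [0.5413, 0.014, 0.1468]
tool_rot: [[-0.133, 0.99, 0.054], [0.918, 0.144, -0.371], [-0.375, 0.0, -0.927]]
ft_force: [-0.4, -0.3, -0.6]
grip_width: 0.0127
gripper_force: 58.6
```

Request:
move_arm(jaw=[1, 1, 1], dp=[[2.7, 1.2, -0.4], [0, 0, 0], [0, 0, 0]], turn=[[0, 0, 0], [0, 0, 0], [0, 0, 0]])

```text
time_s: 15.3
position: [0.5491, 0.0416, 0.1401]
tool_rot: [[-0.137, 0.989, 0.054], [0.917, 0.147, -0.371], [-0.375, -0.001, -0.927]]
ft_force: [-0.1, -0.3, -0.7]
grip_width: 0.0131
gripper_force: 58.7
```

Run:
```python
from h import *
s=observe(); b,d=cams.get_image("wrist"); a,ds=cams.get_image("scene"); t,dt=cams.get_image("top")
A=cv2.resize(a[200:280,340:440],(500,400),interpolation=cv2.INTER_CUBIC); B=cv2.resize(b[0:320,200:440],(300,400))
cv2.imwrite("pics/c8.png",cv2.cvtColor(np.hstack([A,B]),cv2.COLOR_RGB2BGR))
an=np.radians(8.25); f=np.radians(22); x=np.array([-np.sin(an)*np.cos(f),np.cos(an)*np.cos(f),-np.sin(f)]); y=np.array([np.cos(an),np.sin(an),0]); R=np.c_[x,y,np.cross(x,y)]
M=np.array([.53,.1773,.105]); p=M-.135*x-R@[.005,-.001,-.018]; rel(p,R)
# tube + tip in wrist depth, in target-tool axes relative to nominal mouth
P=cloud("wrist",d,np.ones((480,640),bool),s); L=(P-M)@R
S=L[(abs(L[:,1])<.022)&(abs(L[:,2])<.022)&(L[:,0]>-.06)&(L[:,0]<.06)]
for q in np.arange(-.06,.06,.006):
    k=S[(S[:,0]>=q)&(S[:,0]<q+.006)]
    if len(k)>3: print("%.3f n%d y %.4f %.4f ztop %.4f"%(q,len(k),k[:,1].min(),k[:,1].max(),np.percentile(k[:,2],3)))
```

```text
t 15.45 turn [0.0002 0.0002 0.0014] then dp cm [ 0.22  0.2  -0.08]
-0.060 n559 y -0.0058 0.0022 ztop -0.0032
-0.054 n585 y -0.0058 0.0021 ztop -0.0034
-0.048 n581 y -0.0058 0.0020 ztop -0.0033
-0.042 n595 y -0.0057 0.0019 ztop -0.0036
-0.036 n437 y -0.0061 0.0019 ztop -0.0034
```

View pics/c8.png

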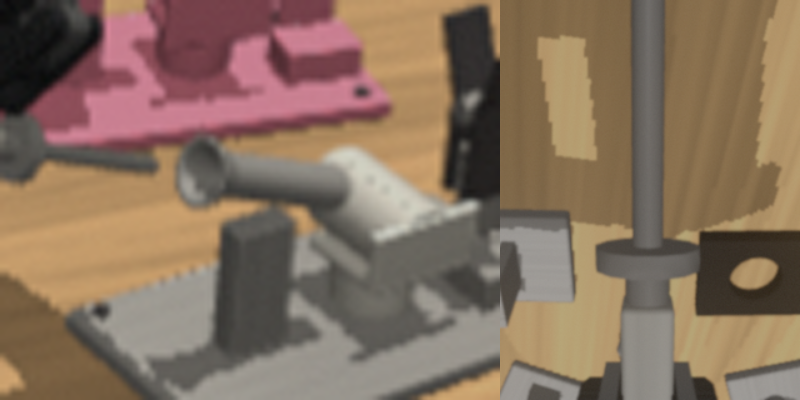

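The scene crop shows the rod tip at (155,163) pointing into the mouth at (204,172). I'll shift 2 mm in y and start inserting.

Request:
move_arm(jaw=[1, 1, 1, 1, 1, 1, 1, 1], dp=[[0.2, 0.2, -0.08], [0, 0, 0], [1, 0, 0], [1, 0, 0], [1, 0, 0], [1, 0, 0], [0.5, 0, 0], [0, 0, 0]], turn=[[0, 0, 0.0014], [0, 0, 0], [0, 0, 0], [0, 0, 0], [0, 0, 0], [0, 0, 0], [0, 0, 0], [0, 0, 0]])

```text
time_s: 16.12
position: [0.5442, 0.0855, 0.123]
tool_rot: [[-0.137, 0.989, 0.054], [0.917, 0.147, -0.371], [-0.374, -0.002, -0.927]]
ft_force: [0.5, 0.2, -0.5]
grip_width: 0.0129
gripper_force: 58.7
```

```bash
cat > ins.py <<'E'
from h import *
s=observe()
an=np.radians(8.25); f=np.radians(22); x=np.array([-np.sin(an)*np.cos(f),np.cos(an)*np.cos(f),-np.sin(f)]); y=np.array([np.cos(an),np.sin(an),0]); R=np.c_[x,y,np.cross(x,y)]
M=np.array([.53,.1773,.105])
rel(M-.045*x-R@[.005,-.0015,-.018],R); print("F tool",(np.array(s["tool_rot"]).T@s["ft_force"]).round(1),"T",np.round(np.array(s["tool_rot"]).T@s["wrist_torque"],2))
E
python3 ins.py
```

```text
t 16.12 turn [ 0.     -0.0001  0.0041] then dp cm [ 4.29  0.06 -0.01]
F tool [0.3 0.5 0.4] T [0.   0.21 0.03]
```

Request:
move_arm(jaw=[1, 1, 1, 1, 1, 1, 1], dp=[[0.9, 0.03, 0], [0.9, 0.03, 0], [0.9, 0, 0], [0.7, 0, 0], [0.3, 0, 0], [0.1, 0, 0], [0, 0, 0]], turn=[[0, 0, 0.004], [0, 0, 0], [0, 0, 0], [0, 0, 0], [0, 0, 0], [0, 0, 0], [0, 0, 0]])

```text
time_s: 16.7
position: [0.5402, 0.1193, 0.1094]
tool_rot: [[-0.132, 0.99, 0.054], [0.918, 0.142, -0.371], [-0.375, 0.001, -0.927]]
ft_force: [-0.4, 0.2, -0.6]
grip_width: 0.013
gripper_force: 58.7
```

```bash
python3 ins.py
python3 - <<'E'
from h import *
b,d=cams.get_image("wrist"); a,ds=cams.get_image("scene")
A=cv2.resize(a[200:280,340:440],(500,400),interpolation=cv2.INTER_CUBIC); B=cv2.resize(b[0:320,200:440],(300,400))
cv2.imwrite("pics/c9.png",cv2.cvtColor(np.hstack([A,B]),cv2.COLOR_RGB2BGR))
E
```

```text
t 16.7 turn [ 0.0005  0.0001 -0.0015] then dp cm [ 0.62 -0.03  0.  ]
F tool [ 0.5 -0.4  0.5] T [-0.    0.2  -0.01]
```

View pics/c9.png

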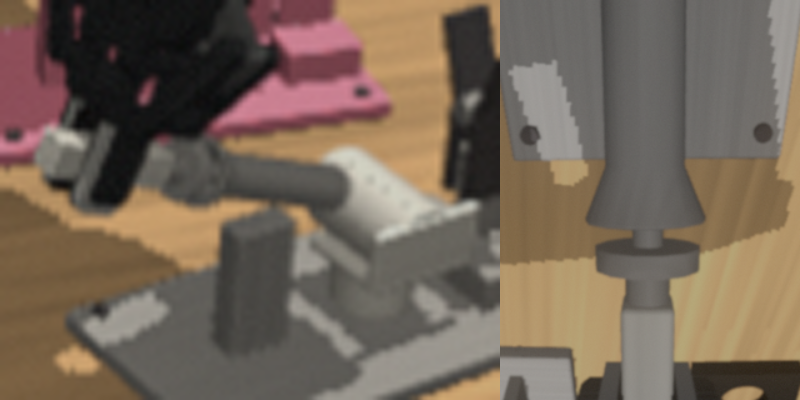

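The collar is still a few mm short of the mouth, and the rod is centred in it.

Request:
move_arm(jaw=[1, 1, 1, 1, 1], dp=[[0.3, 0, 0], [0.15, 0, 0], [0.1, 0, 0], [0.05, 0, 0], [0, 0, 0]], turn=[[0, 0, 0], [0, 0, 0], [0, 0, 0], [0, 0, 0], [0, 0, 0]])

```text
time_s: 17.22
position: [0.5394, 0.1247, 0.1072]
tool_rot: [[-0.131, 0.99, 0.054], [0.918, 0.142, -0.371], [-0.375, 0.001, -0.927]]
ft_force: [-0.8, 0.5, 0.2]
grip_width: 0.0132
gripper_force: 58.7
```

```bash
python3 ins.py
```

```text
t 17.22 turn [ 0.0003  0.0001 -0.0018] then dp cm [ 0.03 -0.03 -0.  ]
F tool [ 0.5 -0.7 -0.4] T [-0.04  0.21 -0.03]
```

Request:
move_arm(jaw=[1, 1, 1], dp=[[0.1, 0, 0], [0.1, 0, 0], [0, 0, 0]], turn=[[0, 0, 0], [0, 0, 0], [0, 0, 0]])

```text
time_s: 17.47
position: [0.5395, 0.125, 0.1071]
tool_rot: [[-0.131, 0.99, 0.055], [0.917, 0.142, -0.374], [-0.378, 0.001, -0.926]]
ft_force: [0.5, -8.6, 1.9]
grip_width: 0.0129
gripper_force: 58.7
```

```bash
python3 ins.py
```

```text
t 17.47 turn [ 0.0004  0.0033 -0.0022] then dp cm [ 0.   -0.04  0.01]
F tool [-8.7 -0.7  1.5] T [ 0.09 -1.06 -0.07]
```

The collar has stopped on the mouth: 9 N of back push at exactly the predicted depth. Now I'll draw the gauge straight out.

Request:
move_arm(jaw=[1, 1, 1, 1, 1, 1, 1, 1, 1, 1, 1], dp=[[0.05, 0, 0], [0, 0, 0], [-0.7, 0, 0], [-1, 0, 0], [-1.2, 0, 0], [-1.5, 0, 0], [-2, 0, 0], [-2, 0, 0], [-2, 0, 0], [-1.5, 0, 0], [0, 0, 0]], turn=[[0, 0, 0], [0, 0, 0], [0, 0, 0], [0, 0, 0], [0, 0, 0], [0, 0, 0], [0, 0, 0], [0, 0, 0], [0, 0, 0], [0, 0, 0], [0, 0, 0]])

```text
time_s: 18.38
position: [0.5554, 0.0148, 0.1524]
tool_rot: [[-0.128, 0.99, 0.056], [0.918, 0.139, -0.371], [-0.375, 0.004, -0.927]]
ft_force: [0.9, 0.6, -0.2]
grip_width: 0.0128
gripper_force: 58.7
```

```bash
python3 ins.py
python3 - <<'E'
from h import *
gauge_in_tool()
E
```

```text
t 18.38 turn [ 0.0017  0.0009 -0.0055] then dp cm [12.02 -0.04  0.04]
F tool [0.5 1.  0. ] T [-0.05  0.17 -0.  ]
x0.052 n951 y -0.0010 [-0.0049 0.0029] ztop -0.0219
x0.064 n1023 y -0.0011 [-0.0051 0.0028] ztop -0.0220
x0.076 n1115 y -0.0011 [-0.0050 0.0031] ztop -0.0220
x0.088 n1170 y -0.0010 [-0.0049 0.0029] ztop -0.0220
x0.100 n854 y -0.0012 [-0.0051 0.0028] ztop -0.0220
tip x 0.10904916554227437
```

Request:
move_arm(jaw=[1, 1, 1, 1, 1, 1, 1, 1, 1, 1, 1, 1], dp=[[0, 0, -2], [0, 0, -2], [0, 0, 0], [0, 0, 0], [0, 0, 0], [0, 0, 0], [0, 0, 0], [0, 0, 0], [0, 0, 0], [0, 0, 0], [0, 0, 0], [0, 0, 0]], turn=[[0, 0.096, 0], [0, 0.096, 0], [0, 0.096, 0], [0, 0.096, 0], [0, 0, 0.11], [0, 0, 0.11], [0, 0, 0.11], [0, 0, 0.11], [0, 0, 0.11], [0, 0, 0.11], [0, 0, 0], [0, 0, 0]])

```text
time_s: 19.43
position: [0.5526, 0.0311, 0.1884]
tool_rot: [[0.492, 0.871, 0.001], [0.871, -0.492, 0.0], [0.001, 0.0, -1.0]]
ft_force: [0.3, 0.4, -0.6]
grip_width: 0.0129
gripper_force: 58.7
```

Run:
```python
from h import *
R=down(60); p=np.array([.667,-.1095,.136])-R@[.1195,-.001,-.018]; print(p)
rel(p+R@[.04,.05,-.08],R)
```

```text
[ 0.60811603 -0.21349004  0.118     ]
t 19.43 turn [ 0.0003 -0.0006  0.0097] then dp cm [-14.41  22.04  -0.96]
```

Request:
move_arm(jaw=[1, 1, 1, 1, 1, 1, 1, 1, 1, 1, 1], dp=[[-1.6, 2.4, -0.1], [-1.6, 2.4, -0.1], [-1.6, 2.5, -0.1], [-1.6, 2.5, -0.1], [-1.6, 2.5, -0.1], [-1.6, 2.5, -0.1], [-1.6, 2.5, -0.1], [-1.6, 2.5, -0.1], [-1.6, 2.2, -0.1], [0, 0, 0], [0, 0, 0]], turn=[[0, 0, 0.01], [0, 0, 0], [0, 0, 0], [0, 0, 0], [0, 0, 0], [0, 0, 0], [0, 0, 0], [0, 0, 0], [0, 0, 0], [0, 0, 0], [0, 0, 0]])

```text
time_s: 20.35
position: [0.6707, -0.2052, 0.1966]
tool_rot: [[0.502, 0.865, 0.0], [0.865, -0.502, 0.001], [0.001, -0.0, -1.0]]
ft_force: [0.0, 0.0, 0.4]
grip_width: 0.0131
gripper_force: 58.8
```

Run:
```python
from h import *
s=observe(); b,d=cams.get_image("wrist"); cv2.imwrite("pics/w10.png",b[:,:,::-1])
P=cloud("wrist",d,np.ones((480,640),bool),s)
S=P[(P[:,2]>.112)&(P[:,2]<.127)&(np.hypot(P[:,0]-.667,P[:,1]+.1095)<.03)]
print(len(S),cv2.minEnclosingCircle((S[:,:2]*1000).astype(np.float32)),cv2.minAreaRect((S[:,:2]*1000).astype(np.float32)),np.median(S,0))
for r in cams.mark_of("wrist","stand_top")[:1]:
    uv=np.array(r["location"])*[640,480]; print(r["p"],uv,at_z("wrist",*uv,.12,s))
c=np.array(cv2.minEnclosingCircle((S[:,:2]*1000).astype(np.float32))[0])/1000
R=down(60); p=np.array([*c,.136])-R@[.1195,-.001,-.018]; rel(p,R)
```

```text
4209 ((668.2450561523438, -109.69482421875), 20.062902450561523) ((668.2202758789062, -109.7588882446289), (39.11210250854492, 38.99558639526367), 12.93468952178955) [ 0.66880742 -0.10980261  0.11861594]
0.95 [223.296 109.104] [ 0.66624074 -0.10924371  0.12      ]
t 20.45 turn [-0.     -0.0009 -0.0017] then dp cm [-3.94 -4.78  7.94]
```

Request:
move_arm(jaw=[1, 1, 1, 1, 1, 1, 1, 1, 1, 1, 1], dp=[[-1.9, -2.4, 0], [-2.04, -2.38, 0], [0, 0, 0], [0, 0, 1.5], [0, 0, 2], [0, 0, 2], [0, 0, 1.5], [0, 0, 0.94], [0, 0, 0], [0, 0, 0], [0, 0, 0]], turn=[[0, 0, 0], [0, 0, 0], [0, 0, 0], [0, 0, 0], [0, 0, 0], [0, 0, 0], [0, 0, 0], [0, 0, 0], [0, 0, 0], [0, 0, 0], [0, 0, 0]])

```text
time_s: 21.37
position: [0.6101, -0.2142, 0.1196]
tool_rot: [[0.503, 0.864, 0.003], [0.864, -0.503, -0.001], [0.001, 0.003, -1.0]]
ft_force: [-0.2, -0.0, 0.2]
grip_width: 0.0131
gripper_force: 59.0
```

Run:
```python
from h import *
R=down(60); p=np.array([.6682,-.1097,.136])-R@[.1195,-.001,-.018]; rel(p,R); print(observe()["ft_force"])
a,d=cams.get_image("scene"); t,_=cams.get_image("top")
for n in ("scene","top"):
    for q,z in (("gauge_tip",.136),("stand_top",.12)):
        for r in cams.mark_of(n,q)[:2]:
            uv=np.array(r["location"])*[640,480]; print(n,q,round(r["p"],2),uv.round(),at_z(n,*uv,z).round(4))
A=cv2.resize(a[270:350,190:310],(600,400),interpolation=cv2.INTER_CUBIC); B=cv2.resize(t[160:240,345:385],(200,400),interpolation=cv2.INTER_CUBIC)
cv2.imwrite("pics/c11.png",cv2.cvtColor(np.hstack([A,B]),cv2.COLOR_RGB2BGR))
```

```text
t 21.37 turn [ 0.0031 -0.0007 -0.0032] then dp cm [ 0.   -0.1   0.16]
[-0.17267425 -0.01561325  0.23604124]
scene gauge_tip 0.88 [ 85. 331.] [ 0.6811 -0.4016  0.136 ]
scene gauge_tip 0.78 [262. 286.] [ 0.6605 -0.109   0.136 ]
scene stand_top 0.66 [266. 295.] [ 0.6676 -0.1052  0.12  ]
scene stand_top 0.33 [198. 278.] [ 0.5775 -0.2033  0.12  ]
top gauge_tip 0.75 [197. 250.] [0.4998 0.3243 0.136 ]
top gauge_tip 0.58 [379. 181.] [ 0.6595 -0.1071  0.136 ]
top stand_top 0.79 [380. 177.] [ 0.6745 -0.1118  0.12  ]
```

View pics/c11.png

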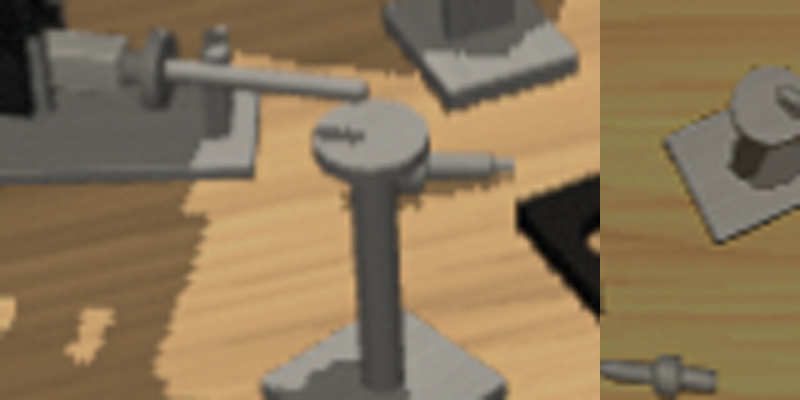

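Run:
```python
from h import *
print(at_z("scene",263,288,.1376),at_z("scene",264.4,297,.12))
for n,box in (("scene",(280,312,240,285)),("top",(165,190,368,400))):
    a,d=cams.get_image(n); m=np.zeros((480,640),bool); m[box[0]:box[1],box[2]:box[3]]=1
    P=cloud(n,d,m); D=P[(P[:,2]>.113)&(P[:,2]<.1265)]; D=D[np.hypot(D[:,0]-.667,D[:,1]+.1095)<.028]; G=P[(P[:,2]>.129)&(P[:,2]<.15)]
    c=np.array(cv2.minEnclosingCircle((D[:,:2]*1000).astype(np.float32))[0]); print(n,len(D),c,D[:,2].mean())
    if len(G):
        t=(G[:,:2]-c/1000)@[.5,.866]; w=(G[:,:2]-c/1000)@[.866,-.5]; print(len(G),"along max",t.max(),"lateral",w[t>-.03].mean(),"ztop",np.percentile(G[t>-.03,2],95))
rel(np.array([.6682,-.1097,.136])-down(60)@[.1195,-.001,-.018],down(60))
```

```text
[ 0.66875006 -0.11039039  0.1376    ] [ 0.67092345 -0.10933417  0.12      ]
scene 337 [ 668.97619629 -110.30750275] 0.12014501836516765
111 along max 0.0003498694629627966 lateral 0.002943649754899051 ztop 0.1436343082903041
top 181 [ 666.79736328 -108.55453491] 0.11814671933094548
73 along max -0.0006045090488869232 lateral 0.0011382415274664695 ztop 0.1413423773299388
t 21.77 turn [ 0.0012 -0.0007 -0.004 ] then dp cm [ 0.04 -0.06  0.04]
```

The rod is level and the tip is over the disc's centre to within 2 mm. I'll make a small trim and let it settle.

Request:
move_arm(jaw=[1, 1, 1, 1, 1, 1, 1, 1, 1, 1], dp=[[0.05, -0.13, 0.15], [0, 0, 0], [0, 0, 0], [0, 0, 0], [0, 0, 0], [0, 0, 0], [0, 0, 0], [0, 0, 0], [0, 0, 0], [0, 0, 0]], turn=[[0, 0, 0], [0, 0, 0], [0, 0, 0], [0, 0, 0], [0, 0, 0], [0, 0, 0], [0, 0, 0], [0, 0, 0], [0, 0, 0], [0, 0, 0]])

```text
time_s: 22.6
position: [0.6087, -0.2132, 0.1167]
tool_rot: [[0.503, 0.864, 0.001], [0.864, -0.503, 0.0], [0.001, 0.001, -1.0]]
ft_force: [0.6, -0.1, -0.9]
grip_width: 0.013
gripper_force: 59.0
```

Run:
```python
from h import *
rel(np.array([.6682,-.1097,.136])-down(60)@[.1195,-.001,-.018],down(60)); s=observe(); print(s["ft_force"],np.abs(s["qvel"]).max(),np.array(s["tool_rot"])[:,2])
a,d=cams.get_image("scene")
r=cams.outline_of("scene","clip")[0]; P=cloud("scene",d,r["mask"]); print("clip",r["p"],P.mean(0),P[:,2].max())
print(ticket.close_job())
```

```text
t 22.6 turn [ 0.0009 -0.0007 -0.004 ] then dp cm [-0.01  0.08 -0.13]
[ 0.57160737 -0.0713016  -0.87492317] 0.1225161892998688 [ 1.10931725e-03  1.57442836e-04 -9.99999372e-01]
clip 0.8 [0.51006509 0.32631073 0.09694942] 0.13408271200381794
the job is handed in; nothing more can be done
None
```

I handed the job in at 22.6 s: the clip holds the lever shut, the gauge went down the tube to its collar and back out, and it's now held level and still about 15 mm above the stand's centre. No verdict was returned.

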